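# Sweep the carrot tops off the cutting board into the scrap tray

## Robot

A 6-joint arm with a two-finger parallel gripper is mounted at the origin on the work surface. World frame = base frame: x ahead of the robot, y to its left, z up, the work surface at z = 0. Lengths are in m, angles in rad, forces in N, time in s.
With the tool pointing down it reaches from about 0.375 to 0.9 m from the base axis. Payload 3.1 kg.
Tool frame: the origin (TCP) lies between the finger pads; the fingertips stand 17 mm ahead of it and the grasp point (between the pads) lies 2 mm behind it (r.tip_reach is the distance from the TCP to the fingertips, in m); z points along the fingers, x is the direction in which the jaws open and shut, and the axes are right-handed (so a half turn about z gives the same grasp; the last joint's range is limited). The gripper opens to 87 mm and grips with 3 to 60 N. Pads are 19 mm wide; open, the fingers measure 117 mm over their backs; the gripper's body (75 mm by 190 mm) begins 51 mm behind the grasp point.
Start: joints at [0.934, 0.527, 1.433, -0, 1.181, -0.178], TCP at [0.276, 0.561, 0.21] pointing down, gripper open.
Joint ranges: [-3.08, 3.08], [-0.75, 2.2], [0.22, 2.44], [-1.43, 4.57], [0, 2.65], [-2.85, 2.85]. Speed limits (rad/s): [2.79, 2.79, 3.14, 3.14, 3.14, 3.14].

## Interface

Orientations are given as a unit quaternion [w, x, y, z].
In Python, from rig import r, cams, nets gives the robot as it stands.
- The arm moves only by the tool servo_tool, never from a script. Its argument "motion" is a list of rows, each an object of numbers: "tx", "ty", "tz": the shift along the tool's x, y, z in m; "rx", "ry", "rz": the turn, a rotation vector about the tool's x, y, z in degrees; "hand": the opening, from 0 (shut) to 1 (fully open). A call has 1 to 5 rows; each row shifts and turns the commanded pose from where the row before left it, along the tool's axes as they then stand; what a row does not reach is not made up. A row lasts 1/8 s, in which the tool goes at most 62.5 mm and 10.7 degrees, less where a joint would pass 70% of its speed; a pose out of reach is approached as far as the arm can. A call is refused whole if a number of a shift passes 0.0625 or a number of a turn 10.7, either way. A call with a gripper value outside its range is refused whole. The fingers move at their own pace and stop on an object; "squeeze" is the grip in N (left out, the last holds). Time passes only in rows, so rows that do not move let the fingers close. It gives the time, the measured TCP pose, the force and the opening at its end, in the units of the state.
- r.state(): the state, without advancing time (a new reading comes with each control period).
- cams.read_camera(name): name is "side" or "top" or "wrist"; returns the picture (384x512x3 uint8, red, green, blue); there is no depth.
- cams.calibration(name): a dict with "vfov" (degrees; the focal length in pixels is half the picture's height over the tangent of half this angle, whatever the lens; pixels are square), "cx", "cy" (the principal point, pixels), "dist" ([k1, k2, p1, p2, k3] as OpenCV has them; the pictures are not rectified), "position" and "attitude" of the camera in the world; the wrist camera has in their place "mount" (4x4, takes a point from camera to tool coordinates, whose origin is the TCP and whose axes are the tool frame's). Camera axes: x right, y up, looking along -z (the intrinsics and any distortion apply to the point x, -y, -z); pixel columns grow to the right and rows downward; lengths in m; the calibration is good to about 2 mm. A picture is of the moment at which its call begins: read the wrist's pose just before it. calibration takes no time and is no camera call.
- r.hand_in(): hands the job in, once; it reports no verdict.
Trained networks look in the newest picture that a camera, given by its name, has taken for a name from the list of things; names that differ only in an ending like _2 or _b are one class to them, and where a whole thing is asked for, a point or a joint stands for the part that bears it (a point fixed in the world has none). Each returns a list of dicts, best first, with "confidence" (0 to 1); they miss things now and then, are a little off and sometimes report something else, mostly with a low value. They report only what shows in the picture. A call takes as long as a camera call.
- nets.boxes_of(label, camera): "extent" ([left, top, right, bottom] in pixels, round what is visible of it).
- nets.trace(label, camera): "mask" (384x512 bool, what is visible of it) and "extent" ([left, top, right, bottom] in pixels, round what is visible of it).
The state is a dict: "time": time; "q": joint angles; "joint_vel": joint speeds; "tau": joint torques, N m; "position": TCP position; "ee_rot": TCP orientation; "force": force on the tool from outside, world axes, zero at the start; "ft_torque": the same for the moment, N m; "width": opening from 0.0 (shut) to 1.0 (fully open).
Only numpy, scipy, OpenCV 4.12 (cv2) and the standard library are available. Lean on these libraries where they do the work, as an engineer would, in place of code of your own. Each camera call takes 0.05 s, during which the arm holds its last target. There are 200 camera calls.

## Task

Clear the cutting board: with the fingertips, sweep the three carrot tops along the board and over its edge into the open metal scrap tray that stands beside it; all three must end up lying in the tray. Push them only, never pick one up or carry it. Leave the salt dish and the pepper shaker standing where they are on the board.

Things in the scene. Friction and masses are not known exactly. Their poses are not given: they have to be found in the camera images.
- board: white plastic cutting board, fixed, 260 mm (its x) by 300 mm (its y) and 30 mm thick on 12 mm rubber feet: its flat top is 42 mm above the work surface, no lip. Origin at its centre on the work surface; x, y along its sides, z up. The scrap tray stands along one of its two y ends, a blue-lidded box along the other; which is where varies.
- tray: open shallow aluminium scrap tray, fixed, outside 280 mm (its x) by 160 mm (its y) and 25 mm high, walls and floor 3 mm. Origin at the centre of its underside on the work surface; x and y parallel to the board's. Its long wall stands 2 mm from the board's y edge, its rim 17 mm lower than the board's top, so that what is pushed over that edge drops in.
- lidded_box: closed grey food box with a blue lid, fixed, 280 mm (x) by 160 mm (y) and 65 mm high, at the board's other y end, 2 mm away. Origin at the centre of its underside. Not for scraps.
- carrot_a: carrot top trimming: orange disc with a small green stub on top, 30 mm diameter, 20 mm high over all (the wide disc is the lower 16 mm), about 16 g. Origin at mid-height on its axis, 10 mm above the board while it stands; z along its axis, up. Starts standing on the cutting board, stub up, and slides when pushed.
- carrot_b: carrot top trimming: orange disc with a small green stub on top, 30 mm diameter, 20 mm high over all (the wide disc is the lower 16 mm), about 16 g. Origin at mid-height on its axis, 10 mm above the board while it stands; z along its axis, up. Starts standing on the cutting board, stub up, and slides when pushed.
- carrot_c: carrot top trimming: orange disc with a small green stub on top, 30 mm diameter, 20 mm high over all (the wide disc is the lower 16 mm), about 16 g. Origin at mid-height on its axis, 10 mm above the board while it stands; z along its axis, up. Starts standing on the cutting board, stub up, and slides when pushed.
- salt_dish: small blue ceramic cup, loose, 40 mm diameter, 32 mm high, standing on the board near its middle line (x about 0 of the board). Origin at the centre of its underside. To be left alone.
- pepper_shaker: small steel shaker with a dark cap, loose, 36 mm diameter, 44 mm high, standing on the board near its middle line (x about 0 of the board). Origin at the centre of its underside. To be left alone.

How it is judged:
At the end, for the whole second after the job is handed in: All three carrot tops lie at rest inside the scrap tray (centre within its outline, less than 45 mm above its underside, so below the board top); the salt dish and pepper shaker stand upright within 15 mm of where they started (x of carrot_a in the frame of tray between -0.14 and 0.14 m and y of carrot_a in the frame of tray between -0.08 and 0.08 m and z of each of carrot_a, carrot_b, carrot_c in the frame of tray below 0.045 m and linear speed of each of carrot_a, carrot_b, carrot_c below 0.02 m/s and x of carrot_b in the frame of tray between -0.14 and 0.14 m and y of carrot_b in the frame of tray between -0.08 and 0.08 m and x of carrot_c in the frame of tray between -0.14 and 0.14 m and y of carrot_c in the frame of tray between -0.08 and 0.08 m and distance of each of salt_dish, pepper_shaker from where it was at the start of the episode below 0.015 m and angle between each of salt_dish, pepper_shaker's own z axis and vertical below 0.2 rad); the robot touches nothing.
It fails at once if a carrot top is picked up (its centre more than 20 mm above its standing height on the board) or carried out over the tray at board height (z of any of carrot_a, carrot_b, carrot_c in the frame of board above 0.072 m or (z of carrot_a in the frame of board above 0.05 m and y of carrot_a in the frame of board above 0.195 m) or (z of carrot_a in the frame of board above 0.05 m and y of carrot_a in the frame of board below -0.195 m) or (z of carrot_b in the frame of board above 0.05 m and y of carrot_b in the frame of board above 0.195 m) or (z of carrot_b in the frame of board above 0.05 m and y of carrot_b in the frame of board below -0.195 m) or (z of carrot_c in the frame of board above 0.05 m and y of carrot_c in the frame of board above 0.195 m) or (z of carrot_c in the frame of board above 0.05 m and y of carrot_c in the frame of board below -0.195 m)).
It fails at once if the salt dish or the pepper shaker is shifted by more than 15 mm or knocked over (distance of any of salt_dish, pepper_shaker from where it was at the start of the episode above 0.015 m or angle between any of salt_dish, pepper_shaker's own z axis and vertical above 0.6 rad).
It also fails if it takes over 59 s, if anything falls off the work surface, if the arm or the gripper's body presses on something with over 40 N, if the wrist force passes 120 N, or if a joint passes its speed limit or range.

## Working session

There is one attempt and no reset: what is moved stays moved. The work goes in short steps, Python scripts to look and compute and a tool call to move; the robot and the scene stay as the last step left them, time stands still between calls to the robot, and variables do not carry over. Pictures are saved under pics/ and viewed, about 8 in all and at most 12, crops included, and the job is handed in when it is done.

Besides the shell and the picture viewer there is one more tool, called after "Call:" in YAML: its name, and indented under it one key for each argument. servo_tool: Moves the arm, as the interface text tells. Its arguments: {"type":"object","properties":{"motion":{"type":"array","items":{"type":"object","properties":{"tx":{"type":"number"},"ty":{"type":"number"},"tz":{"type":"number"},"rx":{"type":"number"},"ry":{"type":"number"},"rz":{"type":"number"},"hand":{"type":"number"}}}},"squeeze":{"type":"number"}},"required":["motion"]}

```bash
mkdir -p pics; ls; python3 - <<'E'
from rig import r,cams,nets
import cv2,numpy as np
print(r.state())
for n in ("top","side"):
    im=cams.read_camera(n); cv2.imwrite(f"pics/{n}0.png",im[...,::-1]); print(n,cams.calibration(n))
    for l in ("board","tray","lidded_box","carrot_a","salt_dish","pepper_shaker"):
        print(l,[(np.round(d["extent"]).tolist(),round(d["confidence"],2)) for d in nets.boxes_of(l,n)][:5])
E
```

```text
pics
{'time': 0.0, 'q': array([ 9.34474465e-01,  5.28478927e-01,  1.43388223e+00, -1.77755315e-05,
        1.18137364e+00, -1.78520795e-01]), 'joint_vel': array([ 0.00120031, -0.00085092,  0.00121305,  0.00034613, -0.00078643,
        0.0018335 ]), 'tau': array([ 1.13240232e-03, -4.40042388e+01, -1.76593745e+01,  6.33267383e-02,
        5.83575584e-02, -1.74207762e-04]), 'position': array([0.27577585, 0.56003804, 0.20877019]), 'ee_rot': array([ 4.02907854e-04,  8.49108047e-01,  5.28218115e-01, -9.92435227e-04]), 'force': array([-0.24133507,  0.36952916, -0.25379925]), 'ft_torque': array([0.04663557, 0.02173128, 0.04414125]), 'width': 0.9970457657521552}
top {'vfov': 45.34470441647904, 'cx': 256.7185522454188, 'cy': 189.28353989530908, 'dist': array([-0.06372206,  0.        ,  0.        ,  0.        ,  0.        ]), 'position': array([0.38822346, 0.01128538, 1.08384078]), 'attitude': array([ 0.71387445,  0.05540425, -0.06318962, -0.69521271])}
board [([217.0, 148.0, 352.0, 264.0], 0.72)]
tray [([340.0, 137.0, 420.0, 259.0], 0.95)]
lidded_box [([145.0, 146.0, 216.0, 273.0], 0.62)]
carr
[... 298 characters left out ...]
459447, 'dist': array([-0.00618335,  0.        ,  0.        ,  0.        ,  0.        ]), 'position': array([ 0.28071122, -0.48120519,  0.61212848]), 'attitude': array([ 0.89193656,  0.37995721, -0.09793209, -0.22470202])}
board [([176.0, 156.0, 394.0, 342.0], 0.93)]
tray [([260.0, 260.0, 480.0, 383.0], 0.84)]
lidded_box [([136.0, 114.0, 289.0, 219.0], 0.91), ([296.0, 237.0, 321.0, 267.0], 0.67)]
carrot_a [([219.0, 209.0, 238.0, 229.0], 0.75), ([282.0, 191.0, 300.0, 207.0], 0.69), ([268.0, 270.0, 287.0, 291.0], 0.64), ([135.0, 113.0, 290.0, 218.0], 0.61)]
salt_dish [([294.0, 240.0, 321.0, 269.0], 0.77)]
pepper_shaker [([240.0, 177.0, 261.0, 205.0], 0.6), ([266.0, 271.0, 287.0, 291.0], 0.42)]
```

```bash
cat > h.py <<'E'
from rig import r,cams,nets
import cv2,numpy as np
from scipy.spatial.transform import Rotation as R
def K(c):
    f=192/np.tan(np.radians(c["vfov"]/2)); return np.array([[f,0,c["cx"]],[0,f,c["cy"]],[0,0,1]])
def pose(n,c):
    q=c["attitude"]; return R.from_quat(np.r_[q[1:],q[0]]).as_matrix(),c["position"]
def unproj(n,uv,z):
    c=cams.calibration(n); M,p=pose(n,c)
    x=cv2.undistortPoints(np.float64(uv).reshape(-1,1,2),K(c),c["dist"])[:,0]
    d=np.c_[x[:,0],-x[:,1],-np.ones(len(x))]@M.T
    return p+d*((z-p[2])/d[:,2])[:,None]
def proj(n,P):
    c=cams.calibration(n); M,p=pose(n,c)
    X=(np.float64(P).reshape(-1,3)-p)@M*[1,-1,-1]
    return cv2.projectPoints(X,np.zeros(3),np.zeros(3),K(c),c["dist"])[0][:,0]
def orange(im):
    h=cv2.cvtColor(im,cv2.COLOR_RGB2HSV); m=cv2.inRange(h,(3,130,90),(22,255,255))
    n,l,s,ce=cv2.connectedComponentsWithStats(m)
    return [(ce[i],s[i,4],s[i,:4]) for i in range(1,n) if s[i,4]>25]
E
python3 - <<'E'
from h import *
for n in ("top","side"):
    im=cv2.imread(f"pics/{n}0.png")[...,::-1]
    for ce,a,b in orange(im): print(n,ce.round(1),a,b,unproj(n,ce,0.052)[0].round(4))
    cr=im[120:290,130:440] if n=="top" else im[90:384,120:490]
    cv2.imwrite(f"pics/{n}c.png",cv2.resize(cr,None,fx=2.5 if n=="top" else 2,fy=2.5 if n=="top" else 2,interpolation=cv2.INTER_CUBIC)[:600,:800,::-1])
print("salt",unproj("top",[320.5,198],.058),unproj("side",[307.5,254.5],.058)); print("pep",unproj("top",[240.5,201.5],.064),unproj("side",[250.5,191],.064))
E
```

```text
top [263.7 176.5] 94 [258 171  12  12] [ 0.5934 -0.0132  0.052 ]
top [326.2 227.3] 95 [320 222  13  12] [ 0.4806 -0.1566  0.052 ]
top [258.5 230.3] 101 [253 224  12  13] [ 0.4701 -0.0043  0.052 ]
side [57.1  9.6] 96 [47  6 21  8] [0.3628 1.127  0.052 ]
side [291.9 197.8] 121 [285 192  15  12] [ 0.5948 -0.0088  0.052 ]
side [228.9 218. ] 133 [222 212  15  12] [4.71e-01 1.00e-04 5.20e-02]
side [276.8 280. ] 195 [268 272  18  16] [ 0.4815 -0.1525  0.052 ]
salt [[ 0.54623834 -0.14267503  0.058     ]] [[ 0.54685399 -0.13701607  0.058     ]]
pep [[0.53249362 0.03783873 0.064     ]] [[0.53017834 0.03212151 0.064     ]]
```

View pics/topc.png

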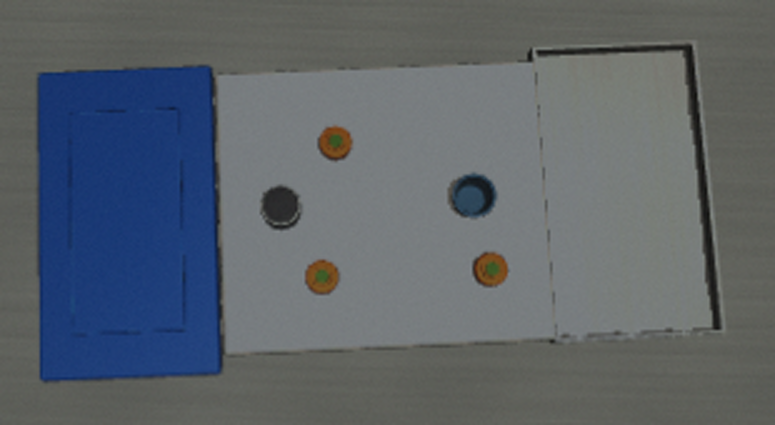

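View pics/sidec.png

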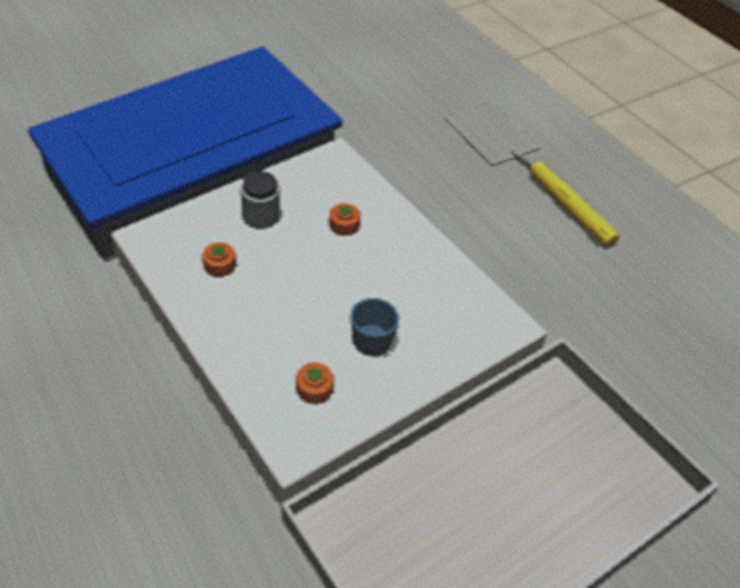

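The tray is on the −y side (right of the top view), the lidded box on the +y side. In the top crop (2.5x), the carrots are at (335,143), (322,277) and (490,269), the pepper at (281,207) and the salt at (473,195). The board corners are near (218,75), (533,62), (553,340) and (225,355).

```bash
python3 - <<'E'
from h import *
t=np.array([[218,75],[533,62],[553,340],[225,355]])/2.5+[130,120]
s=np.array([[342,139],[545,335],[283,490],[112,235]])/2+[120,90]
for n,c in(("top",t),("side",s)):
    W=unproj(n,c,.042)[:,:2]; print(n,W.round(4).tolist(),W.mean(0).round(4),[np.degrees(np.arctan2(*(v[::-1]))).round(2) for v in (W[0]-W[3],W[1]-W[2],W[0]-W[1],W[3]-W[2])],[np.linalg.norm(W[i]-W[i-1]).round(4) for i in range(4)])
E
```

```text
top [[0.6553, 0.0965], [0.6766, -0.1985], [0.418, -0.2152], [0.3975, 0.0801]] [ 0.5369 -0.0593] [np.float64(3.65), np.float64(3.71), np.float64(94.12), np.float64(93.99)] [np.float64(0.2584), np.float64(0.2958), np.float64(0.2591), np.float64(0.2961)]
side [[0.6567, 0.097], [0.6747, -0.1986], [0.4203, -0.2171], [0.3999, 0.0782]] [ 0.5379 -0.0601] [np.float64(4.18), np.float64(4.15), np.float64(93.5), np.float64(93.95)] [np.float64(0.2575), np.float64(0.2962), np.float64(0.2551), np.float64(0.296)]
```

Call:
servo_tool:
  motion:
    - {"rz":10,"hand":0.17}
    - {"rz":10,"hand":0.17}
    - {"rz":10,"hand":0.17}
    - {"rz":10,"hand":0.17}
    - {"rz":10,"hand":0.17}

```text
$.motion[0]: bad value
```

Call:
servo_tool:
  motion:
    - {"rz":9.9}
    - {}
    - {"tx":0.02,"ty":0.06}
    - {"tx":0.02,"ty":0.06}
    - {"tx":0.02,"ty":0.06}

```text
$.motion[0]: bad value
```

```bash
cat >> h.py <<'E'
C=np.array([.5375,-.060]); th=np.radians(3.9); B=np.array([[np.cos(th),-np.sin(th)],[np.sin(th),np.cos(th)]])
def where():
    s=r.state(); q=s["ee_rot"]; M=R.from_quat(np.r_[q[1:],q[0]]).as_matrix()
    print("t",s["time"],"pos",s["position"].round(4),"board xy",((s["position"][:2]-C)@B).round(4),"yaw",np.degrees(np.arctan2(M[1,0],M[0,0])).round(2),"z",M[:,2].round(3),"w",round(s["width"],3),"F",s["force"].round(2),"q",s["q"].round(2))
E
python3 -c "
from h import *
where()"
```

```text
t 0.7 pos [0.2762 0.5606 0.2098] board xy [-0.2185  0.637 ] yaw 63.77 z [ 0.  0. -1.] w 1.0 F [-0.05  0.68  0.05] q [ 0.93  0.53  1.43  0.    1.18 -0.18]
```

Call:
servo_tool:
  motion:
    - {"tx":0,"ty":0,"tz":0,"rx":0,"ry":0,"rz":10,"hand":0.17}
    - {"tx":0,"ty":0,"tz":0,"rx":0,"ry":0,"rz":10,"hand":0.17}
    - {"tx":0,"ty":0,"tz":0,"rx":0,"ry":0,"rz":10,"hand":0.17}
    - {"tx":0,"ty":0,"tz":0,"rx":0,"ry":0,"rz":10,"hand":0.17}
    - {"tx":0,"ty":0,"tz":0,"rx":0,"ry":0,"rz":10,"hand":0.17}

```text
time: 1.32
position: [0.2762, 0.5606, 0.2098]
ee_rot: [-0.0, 0.993, 0.117, 0.0]
force: [-0.2, 0.7, -1.1]
width: 0.52
```

Call:
servo_tool:
  motion:
    - {"tx":0,"ty":0,"tz":0,"rx":0,"ry":0,"rz":9.6,"hand":0.17}
    - {"tx":0.013,"ty":0.055,"tz":0,"rx":0,"ry":0,"rz":0,"hand":0.17}
    - {"tx":0.013,"ty":0.055,"tz":0,"rx":0,"ry":0,"rz":0,"hand":0.17}
    - {"tx":0.013,"ty":0.055,"tz":0,"rx":0,"ry":0,"rz":0,"hand":0.17}
    - {"tx":0.013,"ty":0.055,"tz":0,"rx":0,"ry":0,"rz":0,"hand":0.17}

```text
time: 1.95
position: [0.3446, 0.3435, 0.21]
ee_rot: [-0.0, 0.999, 0.037, 0.001]
force: [1.6, 0.6, 1.2]
width: 0.174
```

Call:
servo_tool:
  motion:
    - {"tx":0.013,"ty":0.055,"tz":0,"rx":0,"ry":0,"rz":0,"hand":0.17}
    - {"tx":0.013,"ty":0.055,"tz":0,"rx":0,"ry":0,"rz":0,"hand":0.17}
    - {"tx":0.013,"ty":0.055,"tz":0,"rx":0,"ry":0,"rz":0,"hand":0.17}
    - {"tx":0.013,"ty":0.055,"tz":0,"rx":0,"ry":0,"rz":0,"hand":0.17}
    - {"tx":0.013,"ty":0.055,"tz":0,"rx":0,"ry":0,"rz":0,"hand":0.17}

```text
time: 2.58
position: [0.4296, 0.0736, 0.2102]
ee_rot: [0.0, 0.999, 0.036, 0.001]
force: [0.3, 0.8, 0.6]
width: 0.167
```

```bash
python3 -c "
from h import *
where()"
```

```text
t 2.575 pos [0.4296 0.0736 0.2102] board xy [-0.0986  0.1407] yaw 4.16 z [ 0.001  0.    -1.   ] w 0.167 F [0.27 0.81 0.61] q [-0.09  0.27  1.89  0.    0.98 -0.16]
```

Call:
servo_tool:
  motion:
    - {"tx":0.009,"ty":0.048,"tz":0,"rx":0,"ry":0,"rz":0,"hand":0.17}
    - {"tx":0.009,"ty":0.048,"tz":0,"rx":0,"ry":0,"rz":0,"hand":0.17}
    - {"tx":0.009,"ty":0.048,"tz":0.02,"rx":0,"ry":0,"rz":0,"hand":0.17}
    - {"tx":0.009,"ty":0.048,"tz":0.03,"rx":0,"ry":0,"rz":0,"hand":0.17}
    - {"tx":0,"ty":0,"tz":0.04,"rx":0,"ry":0,"rz":0,"hand":0.17}

```text
time: 3.2
position: [0.4822, -0.1181, 0.1199]
ee_rot: [0.002, 0.999, 0.034, 0.003]
force: [0.7, 0.9, -0.5]
width: 0.17
```

```bash
python3 - <<'E'
from h import *
where()
for n in ("side","wrist"):
    im=cams.read_camera(n); cv2.imwrite(f"pics/{n}1.png",im[...,::-1])
a=cv2.imread("pics/side1.png")[90:384,120:490];b=cv2.imread("pics/wrist1.png")[:294]
cv2.imwrite("pics/m1.png",np.hstack([a,cv2.resize(cv2.imread("pics/wrist1.png"),(392,294))]))
E
```

```text
t 3.2 pos [ 0.4822 -0.1181  0.1199] board xy [-0.0592 -0.0542] yaw 3.92 z [ 0.007 -0.004 -1.   ] w 0.17 F [ 0.65  0.92 -0.47] q [-0.47  0.49  1.84 -0.    0.8  -0.53]
```

View pics/m1.png

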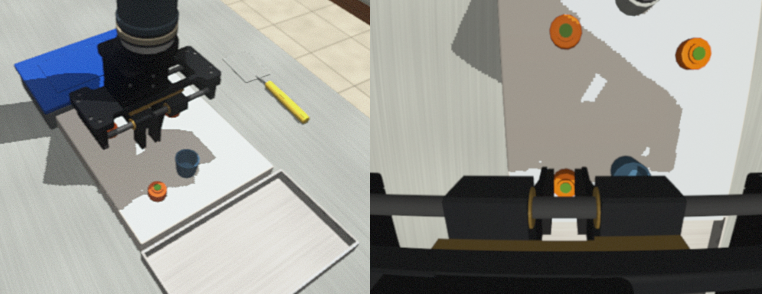

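Side and wrist views show the fingers straddling the line just behind the near carrot (wrist px ~(565,187), centred between the fingers). I'll lower the tool and push.

Call:
servo_tool:
  motion:
    - {"tx":-0.003,"ty":-0.002,"tz":0.03,"rx":0,"ry":0,"rz":0,"hand":0.17}
    - {"tx":0,"ty":0,"tz":0.025,"rx":0,"ry":0,"rz":0,"hand":0.17}
    - {"tx":0,"ty":0,"tz":0,"rx":0,"ry":0,"rz":0,"hand":0.17}

```text
time: 3.68
position: [0.475, -0.1107, 0.0647]
ee_rot: [-0.001, 0.999, 0.037, -0.001]
force: [-0.0, -1.0, -0.0]
width: 0.171
```

Call:
servo_tool:
  motion:
    - {"tx":0,"ty":0.015,"tz":0,"rx":0,"ry":0,"rz":0,"hand":0.17}
    - {"tx":0,"ty":0.015,"tz":0,"rx":0,"ry":0,"rz":0,"hand":0.17}
    - {"tx":0,"ty":0.015,"tz":0,"rx":0,"ry":0,"rz":0,"hand":0.17}
    - {"tx":0,"ty":0.015,"tz":0,"rx":0,"ry":0,"rz":0,"hand":0.17}

```text
time: 4.18
position: [0.4803, -0.1731, 0.0652]
ee_rot: [0.0, 0.999, 0.036, 0.0]
force: [-0.5, 0.2, -0.3]
width: 0.169
```

```bash
python3 - <<'E'
from h import *
where()
for n in ("side","top"):
    im=cams.read_camera(n)
    for ce,a,b in orange(im):
        w=unproj(n,ce,.052)[0]; print(n,a,((w[:2]-C)@B).round(4))
E
```

```text
t 4.175 pos [ 0.4803 -0.1731  0.0652] board xy [-0.0647 -0.109 ] yaw 4.13 z [ 0.001 -0.001 -1.   ] w 0.169 F [-0.49  0.2  -0.26] q [-0.57  0.61  1.84 -0.    0.69 -0.64]
side 159 [-0.0947  1.1961]
side 196 [-0.0638  0.061 ]
side 39 [-0.0549 -0.0975]
side 70 [-0.0734 -0.0918]
```

```bash
python3 - <<'E'
from h import *
im=cams.read_camera("side"); print([(c.round(),a) for c,a,b in orange(im)])
cv2.imwrite("pics/s2.png",cv2.resize(im[180:380,180:420],None,fx=2.5,fy=2.5)[...,::-1])
E
```

```text
[(array([57., 10.]), np.int32(161)), (array([229., 220.]), np.int32(200)), (array([272., 285.]), np.int32(75))]
```

View pics/s2.png

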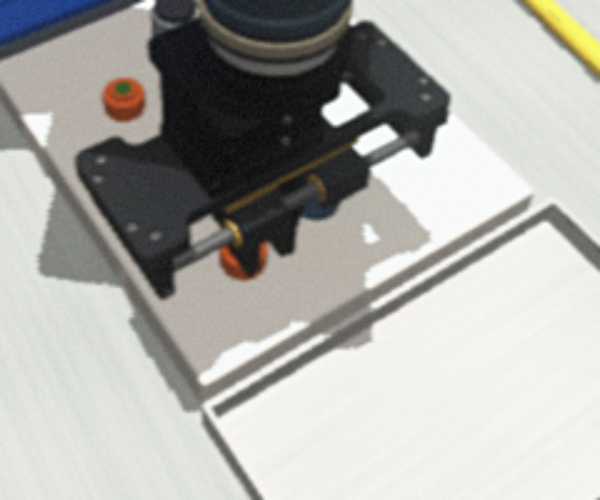

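```bash
python3 - <<'E'
from h import *
where(); s=r.state(); p=s["position"]
for n in("side","top"):
    print(n,proj(n,[p,p-[0,0,.017]]).round(1).tolist(), "carrot start",proj(n,[.481,-.1545,.052]).round(1), "S expected", proj(n,[.479,-.197,.052]).round(1))
im=cams.read_camera("wrist"); c=cams.calibration("wrist"); print(c)
cv2.imwrite("pics/w2.png",im[...,::-1])
E
```

```text
t 4.325 pos [ 0.4802 -0.1727  0.0648] board xy [-0.0649 -0.1086] yaw 4.06 z [ 0.001 -0.    -1.   ] w 0.166 F [-0.83 -0.37  0.05] q [-0.56  0.61  1.84  0.    0.69 -0.64]
side [[282.9, 285.4], [282.5, 291.7]] carrot start [[277.2 281. ]] S expected [[290.2 303. ]]
top [[334.3, 227.2], [333.0, 227.9]] carrot start [[325.2 227.1]] S expected [[344.  228.5]]
{'vfov': 62.498532257895214, 'cx': 253.3539015313521, 'cy': 184.85332265660224, 'dist': array([-0.07342052,  0.        ,  0.        ,  0.        ,  0.        ]), 'mount': array([[ 9.99999917e-01, -3.56029438e-04,  1.97210783e-04,
         1.70319397e-04],
       [-2.86085329e-04, -9.59530170e-01, -2.81605702e-01,
        -7.80080863e-02],
       [ 2.89489616e-04,  2.81605623e-01, -9.59530192e-01,
        -1.75855168e-01],
       [ 0.00000000e+00,  0.00000000e+00,  0.00000000e+00,
         1.00000000e+00]])}
```

View pics/w2.png

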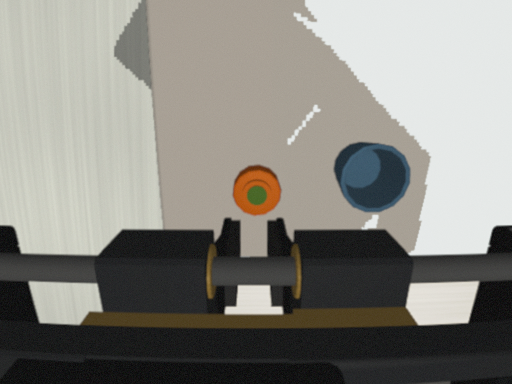

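```bash
cat >> h.py <<'E'
def wunproj(uv,z,p,q):
    c=cams.calibration("wrist"); T=c["mount"]; Q=R.from_quat(np.r_[q[1:],q[0]]).as_matrix()
    x=cv2.undistortPoints(np.float64(uv).reshape(-1,1,2),K(c),c["dist"])[:,0]
    d=np.c_[x[:,0],-x[:,1],-np.ones(len(x))]@T[:3,:3].T@Q.T; o=np.array(p)+Q@T[:3,3]
    return o+d*((z-o[2])/d[:,2])[:,None]
E
python3 - <<'E'
from h import *
b=lambda w:((w[:,:2]-C)@B).round(4)
s=r.state()
print("now",b(wunproj([257,195],.062,s["position"],s["ee_rot"])), "salt",b(wunproj([374,178],.074,s["position"],s["ee_rot"])))
print("before",b(wunproj([[255,244],[255,40]],.062,[.4822,-.1181,.1199],[.002,.999,.034,.003])))
E
```

```text
now [[-0.0631 -0.0883]] salt [[ 0.0012 -0.0743]]
before [[-0.0573 -0.0955]
 [-0.0576  0.0588]]
```

```bash
python3 - <<'E'
from h import *
print(r.tip_reach, [a for a in dir(r) if a[0]!='_'])
for n in ("top","wrist","side"):
    im=cams.read_camera(n)
    for ce,a,bb in orange(im): print(n,ce.round(1),a,bb)
E
```

```text
0.017 ['MotionError', 'hand_in', 'state', 'tip_reach']
wrist [257.2 191.7] 1542 [234 168  48  50]
wrist [208.9 276. ] 180 [207 251   6  47]
wrist [298.1 276.9] 167 [295 252   6  46]
side [56.8  9.7] 159 [47  5 21 11]
side [229.2 219.6] 200 [221 211  17  17]
side [277.4 283.7] 127 [268 276  19  16]
```

Call:
servo_tool:
  motion:
    - {"tx":0,"ty":0,"tz":-0.04,"rx":0,"ry":0,"rz":0,"hand":0.17}
    - {"tx":0,"ty":-0.03,"tz":0,"rx":0,"ry":0,"rz":0,"hand":0.17}
    - {"tx":0,"ty":-0.03,"tz":0,"rx":0,"ry":0,"rz":0,"hand":0.17}
    - {"tx":0,"ty":0,"tz":0.03,"rx":0,"ry":0,"rz":0,"hand":0.17}
    - {"tx":0,"ty":0,"tz":0.008,"rx":0,"ry":0,"rz":0,"hand":0.17}

```text
time: 5.15
position: [0.4745, -0.1103, 0.0657]
ee_rot: [-0.001, 0.999, 0.037, -0.001]
force: [0.2, 1.0, 0.6]
width: 0.169
```

```bash
python3 - <<'E'
from h import *
where()
s=r.state()
im=cams.read_camera("wrist"); cv2.imwrite("pics/w3.png",im[...,::-1]); im2=cams.read_camera("side")
for ce,a,bb in orange(im): print(ce.round(1),a,((wunproj(ce,.054,s["position"],s["ee_rot"])[:,:2]-C)@B).round(4))
p=s["position"]; print(proj("side",[p,p-[0,0,.017]]).round(1).tolist())
cv2.imwrite("pics/m3.png",np.hstack([cv2.resize(im2[180:330,180:380],(533,400)),cv2.resize(im[150:350,190:320],(260,400))])[...,::-1])
E
```

```text
t 5.15 pos [ 0.4745 -0.1103  0.0657] board xy [-0.0663 -0.0459] yaw 4.26 z [-0.003  0.001 -1.   ] w 0.169 F [0.19 0.96 0.6 ] q [-0.46  0.59  1.9  -0.    0.66 -0.53]
[260.1  35.2] 1998 [[-0.0632  0.0631]]
[464.6  73.8] 2011 [[0.0565 0.0455]]
[208.7 276.6] 165 [[-0.0963 -0.0883]]
[298.2 277.5] 157 [[-0.0354 -0.0884]]
[254.1 292.3] 273 [[-0.0653 -0.1004]]
[[260.0, 256.9], [260.0, 263.4]]
```

View pics/m3.png

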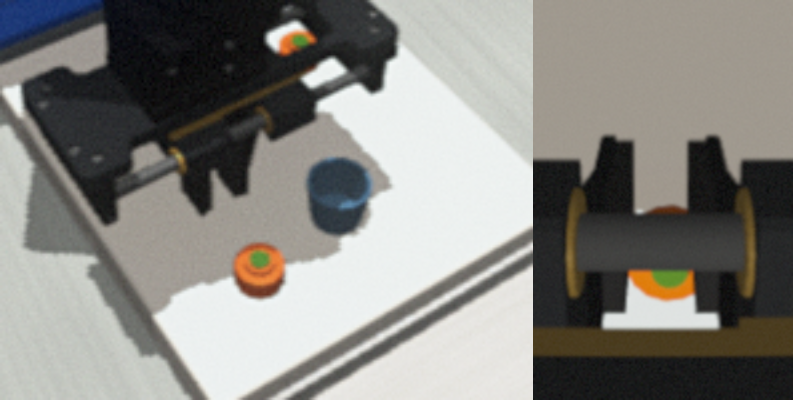

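The tips appear about 14 mm higher than the nominal reach gives, and they passed over the carrot without moving it. I'll probe down to the board here, watching the force.

Call:
servo_tool:
  motion:
    - {"tx":0,"ty":0,"tz":0.004,"rx":0,"ry":0,"rz":0,"hand":0.17}
    - {"tx":0,"ty":0,"tz":0.002,"rx":0,"ry":0,"rz":0,"hand":0.17}

```text
time: 5.5
position: [0.476, -0.1121, 0.061]
ee_rot: [0.0, 0.999, 0.036, 0.0]
force: [0.5, -0.2, 0.9]
width: 0.172
```

Call:
servo_tool:
  motion:
    - {"tx":0,"ty":0,"tz":0.002,"rx":0,"ry":0,"rz":0,"hand":0.17}
    - {"tx":0,"ty":0,"tz":0.001,"rx":0,"ry":0,"rz":0,"hand":0.17}

```text
time: 5.75
position: [0.4757, -0.1118, 0.0578]
ee_rot: [0.0, 0.999, 0.036, 0.0]
force: [0.1, 0.6, 0.4]
width: 0.169
```

Call:
servo_tool:
  motion:
    - {"tx":0,"ty":0,"tz":0.003,"rx":0,"ry":0,"rz":0,"hand":0.17}
    - {"tx":0,"ty":0,"tz":0,"rx":0,"ry":0,"rz":0,"hand":0.17}

```text
time: 6.0
position: [0.4755, -0.1116, 0.0545]
ee_rot: [-0.0, 0.999, 0.036, -0.0]
force: [-0.7, 0.6, 1.0]
width: 0.17
```

Call:
servo_tool:
  motion:
    - {"tx":0,"ty":0,"tz":0.003,"rx":0,"ry":0,"rz":0,"hand":0.17}
    - {"tx":0,"ty":0,"tz":0,"rx":0,"ry":0,"rz":0,"hand":0.17}

```text
time: 6.25
position: [0.4755, -0.1115, 0.0515]
ee_rot: [-0.0, 0.999, 0.036, -0.0]
force: [0.1, -0.3, 0.0]
width: 0.168
```

Call:
servo_tool:
  motion:
    - {"tx":0,"ty":0,"tz":0.002,"rx":0,"ry":0,"rz":0,"hand":0.17}
    - {"tx":0,"ty":0,"tz":0,"rx":0,"ry":0,"rz":0,"hand":0.17}

```text
time: 6.5
position: [0.4755, -0.1116, 0.0496]
ee_rot: [-0.0, 0.999, 0.036, -0.0]
force: [-0.5, -0.7, -0.6]
width: 0.169
```

Call:
servo_tool:
  motion:
    - {"tx":0,"ty":0,"tz":0.002,"rx":0,"ry":0,"rz":0,"hand":0.17}
    - {"tx":0,"ty":0,"tz":0,"rx":0,"ry":0,"rz":0,"hand":0.17}

```text
time: 6.75
position: [0.4755, -0.1116, 0.0476]
ee_rot: [-0.0, 0.999, 0.036, -0.0]
force: [0.5, -1.0, -1.0]
width: 0.171
```

```bash
python3 - <<'E'
from h import *
where()
im2=cams.read_camera("side")
p=r.state()["position"]; print(proj("side",[p,p-[0,0,.017]]).round(1).tolist())
cv2.imwrite("pics/s4.png",cv2.resize(im2[200:310,200:350],(750,550),interpolation=cv2.INTER_CUBIC)[...,::-1])
E
```

```text
t 6.75 pos [ 0.4755 -0.1116  0.0476] board xy [-0.0653 -0.0473] yaw 4.17 z [-0.  0. -1.] w 0.171 F [ 0.49 -1.01 -1.03] q [-0.46  0.62  1.9   0.    0.61 -0.53]
[[261.0, 264.1], [261.0, 270.4]]
```

View pics/s4.png

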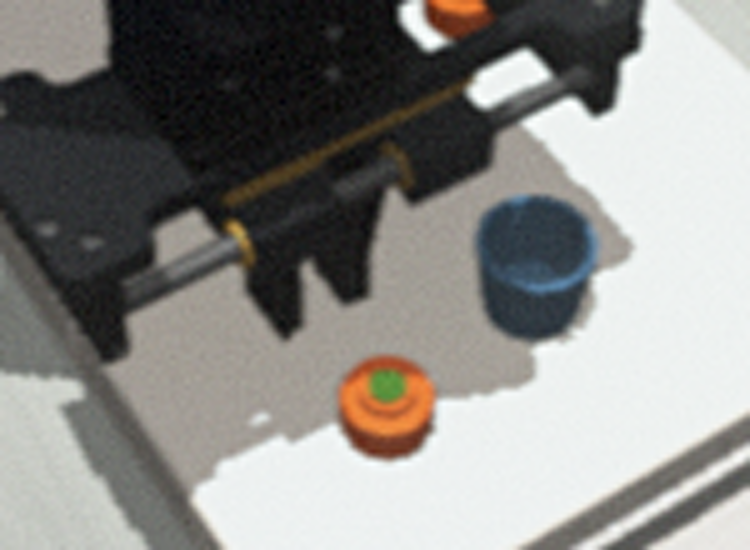

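Tips are now at about crop (290,337)/(350,302). That matches a height of about 47 mm, just above the board, with the carrot in front at (387,405). Now I'll push.

Call:
servo_tool:
  motion:
    - {"tx":0,"ty":0.01,"tz":0,"rx":0,"ry":0,"rz":0,"hand":0.17}
    - {"tx":0,"ty":0.01,"tz":0,"rx":0,"ry":0,"rz":0,"hand":0.17}
    - {"tx":0,"ty":0.01,"tz":0,"rx":0,"ry":0,"rz":0,"hand":0.17}
    - {"tx":0,"ty":0.01,"tz":0,"rx":0,"ry":0,"rz":0,"hand":0.17}

```text
time: 7.3
position: [0.4786, -0.1525, 0.0478]
ee_rot: [0.0, 0.999, 0.036, 0.0]
force: [-0.4, 0.1, -0.1]
width: 0.172
```

```bash
cat > look.py <<'E'
from h import *
where()
for n in ("side","top"):
    for ce,a,b in orange(cams.read_camera(n)):
        w=unproj(n,ce,.052)[0]; print(n,a,ce.round(),((w[:2]-C)@B).round(4))
    for l in ("salt_dish","pepper_shaker"):
        D=nets.boxes_of(l,n)
        if D and D[0]["confidence"]>.3:
            e=D[0]["extent"]; w=unproj(n,[(e[0]+e[2])/2,(e[1]+e[3])/2],.058)[0]; print(l,n,((w[:2]-C)@B).round(4))
E
python3 look.py
```

```text
t 7.3 pos [ 0.4786 -0.1525  0.0478] board xy [-0.0651 -0.0883] yaw 4.14 z [ 0. -0. -1.] w 0.172 F [-0.44  0.11 -0.06] q [-0.53  0.63  1.87  0.    0.64 -0.6 ]
side 154 [57. 10.] [-0.0946  1.1962]
side 188 [229. 220.] [-0.0644  0.0615]
side 258 [281. 288.] [-0.0653 -0.1039]
salt_dish side [ 0.0013 -0.0798]
pepper_shaker side [0.0008 0.1103]
```

Carrot is moving with the fingers. Continue to past the edge.

Call:
servo_tool:
  motion:
    - {"tx":0,"ty":0.012,"tz":0,"rx":0,"ry":0,"rz":0,"hand":0.17}
    - {"tx":0,"ty":0.012,"tz":0,"rx":0,"ry":0,"rz":0,"hand":0.17}
    - {"tx":0,"ty":0.012,"tz":0,"rx":0,"ry":0,"rz":0,"hand":0.17}
    - {"tx":0,"ty":0.01,"tz":0,"rx":0,"ry":0,"rz":0,"hand":0.17}
    - {"tx":0,"ty":0.006,"tz":0,"rx":0,"ry":0,"rz":0,"hand":0.17}

```text
time: 8.22
position: [0.4824, -0.2044, 0.0478]
ee_rot: [0.0, 0.999, 0.036, 0.0]
force: [0.4, 0.9, 0.6]
width: 0.171
```

Call:
servo_tool:
  motion:
    - {"tx":0,"ty":0.006,"tz":0,"rx":0,"ry":0,"rz":0,"hand":0.17}
    - {"tx":0,"ty":0.006,"tz":0,"rx":0,"ry":0,"rz":0,"hand":0.17}
    - {"tx":0,"ty":0.004,"tz":0,"rx":0,"ry":0,"rz":0,"hand":0.17}

```text
time: 8.6
position: [0.4834, -0.2195, 0.0476]
ee_rot: [-0.0, 0.999, 0.036, -0.0]
force: [-0.7, 0.4, -0.1]
width: 0.17
```

```bash
python3 look.py
```

```text
t 8.6 pos [ 0.4834 -0.2195  0.0476] board xy [-0.0649 -0.1555] yaw 4.17 z [-0.  0. -1.] w 0.17 F [-0.71  0.38 -0.11] q [-0.64  0.65  1.8  -0.    0.69 -0.71]
side 165 [57. 10.] [-0.0949  1.1951]
side 54 [334.  34.] [0.5717 0.5566]
side 40 [394.  47.] [0.6627 0.3971]
side 194 [229. 220.] [-0.0636  0.0611]
side 246 [307. 334.] [-0.0762 -0.1858]
pepper_shaker side [-0.0007  0.0966]
top 98 [263. 176.] [0.0591 0.0435]
pepper_shaker top [0.004 0.099]
```

Call:
servo_tool:
  motion:
    - {"tx":0,"ty":0,"tz":-0.055,"rx":0,"ry":0,"rz":0,"hand":0.17}
    - {"tx":0,"ty":-0.06,"tz":0,"rx":0,"ry":0,"rz":0,"hand":0.17}
    - {"tx":0,"ty":-0.06,"tz":0,"rx":0,"ry":0,"rz":0,"hand":0.17}
    - {"tx":0,"ty":-0.06,"tz":0,"rx":0,"ry":0,"rz":0,"hand":0.17}
    - {"tx":0.001,"ty":-0.06,"tz":0,"rx":0,"ry":0,"rz":0,"hand":0.17}

```text
time: 9.52
position: [0.4666, 0.0219, 0.1029]
ee_rot: [0.0, 0.999, 0.036, 0.0]
force: [0.3, 0.1, -0.0]
width: 0.171
```

```bash
python3 look.py; python3 -c "
from h import *
w=unproj('side',[307,334],.013)[0];print((w[:2]-C)@B)"
```

```text
t 9.525 pos [0.4666 0.0219 0.1029] board xy [-0.0651  0.0866] yaw 4.15 z [ 0.  0. -1.] w 0.171 F [ 0.29  0.08 -0.  ] q [-0.19  0.5   1.92  0.    0.72 -0.27]
side 127 [57.  9.] [-0.0934  1.1983]
side 151 [292. 199.] [0.0585 0.0445]
side 158 [229. 219.] [-0.0628  0.0628]
side 335 [312. 343.] [-0.0772 -0.2001]
salt_dish side [ 0.0034 -0.0752]
pepper_shaker side [0.0009 0.0942]
top 66 [265. 176.] [0.0609 0.0393]
top 118 [365. 227.] [-0.0672 -0.1816]
salt_dish top [ 0.0015 -0.0838]
[-0.06130539 -0.17061588]
```

Call:
servo_tool:
  motion:
    - {"tx":0.002,"ty":-0.015,"tz":0,"rx":0,"ry":0,"rz":0,"hand":0.17}
    - {"tx":0,"ty":0,"tz":0.03,"rx":0,"ry":0,"rz":0,"hand":0.17}
    - {"tx":0,"ty":0,"tz":0.02,"rx":0,"ry":0,"rz":0,"hand":0.17}
    - {"tx":0,"ty":0,"tz":0.005,"rx":0,"ry":0,"rz":0,"hand":0.17}

```text
time: 10.32
position: [0.4673, 0.0349, 0.0467]
ee_rot: [-0.0, 0.999, 0.036, -0.001]
force: [-0.2, 0.2, 0.0]
width: 0.169
```

Call:
servo_tool:
  motion:
    - {"tx":0,"ty":0.01,"tz":0,"rx":0,"ry":0,"rz":0,"hand":0.17}
    - {"tx":0,"ty":0.01,"tz":0,"rx":0,"ry":0,"rz":0,"hand":0.17}
    - {"tx":0,"ty":0.01,"tz":0,"rx":0,"ry":0,"rz":0,"hand":0.17}
    - {"tx":0,"ty":0.01,"tz":0,"rx":0,"ry":0,"rz":0,"hand":0.17}
    - {"tx":-0.001,"ty":0.015,"tz":0,"rx":0,"ry":0,"rz":0,"hand":0.17}

```text
time: 10.95
position: [0.4712, -0.0202, 0.0483]
ee_rot: [-0.0, 0.999, 0.036, 0.001]
force: [0.6, 3.9, 6.1]
width: 0.167
```

```bash
python3 look.py
```

```text
t 10.95 pos [ 0.4712 -0.0202  0.0483] board xy [-0.0634  0.0442] yaw 4.17 z [ 0.001  0.    -1.   ] w 0.167 F [0.58 3.86 6.14] q [-0.28  0.61  1.95  0.    0.58 -0.35]
side 130 [57. 10.] [-0.0941  1.1975]
side 143 [292. 199.] [0.0593 0.0445]
side 123 [237. 228.] [-0.0617  0.0354]
side 336 [313. 343.] [-0.0772 -0.2004]
salt_dish side [ 0.0058 -0.0723]
pepper_shaker side [-0.0129  0.0647]
top 64 [264. 174.] [0.0637 0.0431]
top 117 [365. 227.] [-0.0671 -0.1815]
salt_dish top [ 0.0025 -0.0838]
```

```bash
python3 - <<'E'
from h import *
where()
a=cams.read_camera("side")[190:270,190:290];b=cams.read_camera("wrist")[150:350,160:350]
cv2.imwrite("pics/m5.png",np.hstack([cv2.resize(a,(500,400),interpolation=cv2.INTER_CUBIC),cv2.resize(b,(290,400))])[...,::-1])
E
```

```text
t 11.25 pos [ 0.4715 -0.0215  0.0483] board xy [-0.0632  0.0429] yaw 4.21 z [ 0.001 -0.002 -1.   ] w 0.167 F [-1.6  -1.88  4.93] q [-0.28  0.61  1.95 -0.    0.58 -0.35]
```

View pics/m5.png

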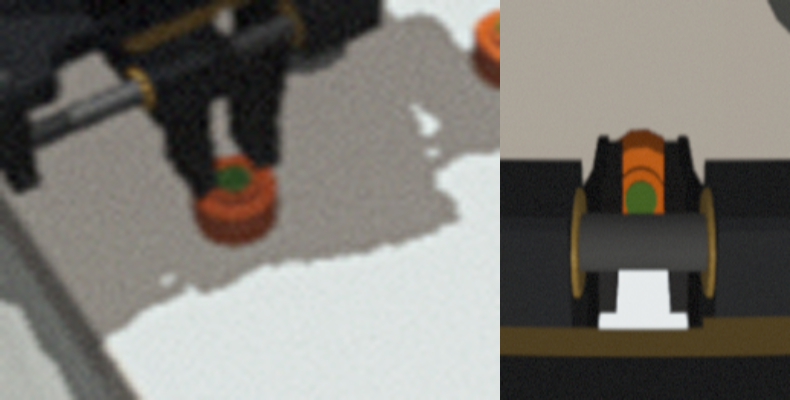

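The fingertips are sitting on top of the disc, straddling the stub (side crop (232,185)), so the actual reach is less than nominal. I'll lift, probe the bare board ahead of this carrot, and find the true tip height.

Call:
servo_tool:
  motion:
    - {"tx":0,"ty":0,"tz":-0.015,"rx":0,"ry":0,"rz":0,"hand":0.17}
    - {"tx":0,"ty":0,"tz":-0.02,"rx":0,"ry":0,"rz":0,"hand":0.17}
    - {"tx":0,"ty":0.04,"tz":0,"rx":0,"ry":0,"rz":0,"hand":0.17}
    - {"tx":0,"ty":0.035,"tz":0.02,"rx":0,"ry":0,"rz":0,"hand":0.17}
    - {"tx":0,"ty":0,"tz":0.015,"rx":0,"ry":0,"rz":0,"hand":0.17}

```text
time: 11.98
position: [0.4774, -0.0978, 0.0474]
ee_rot: [0.001, 0.999, 0.035, 0.001]
force: [-0.3, 0.4, -0.0]
width: 0.17
```

Call:
servo_tool:
  motion:
    - {"tx":0,"ty":0,"tz":0.002,"rx":0,"ry":0,"rz":0,"hand":0.17}
    - {"tx":0,"ty":0,"tz":0,"rx":0,"ry":0,"rz":0,"hand":0.17}
    - {"tx":0,"ty":0,"tz":0,"rx":0,"ry":0,"rz":0,"hand":0.17}

```text
time: 12.35
position: [0.4764, -0.0938, 0.0461]
ee_rot: [0.0, 0.999, 0.037, 0.0]
force: [-0.4, 0.9, 0.5]
width: 0.171
```

Call:
servo_tool:
  motion:
    - {"tx":0,"ty":0,"tz":0.002,"rx":0,"ry":0,"rz":0,"hand":0.17}
    - {"tx":0,"ty":0,"tz":0,"rx":0,"ry":0,"rz":0,"hand":0.17}

```text
time: 12.6
position: [0.4764, -0.0943, 0.0439]
ee_rot: [0.0, 0.999, 0.037, 0.0]
force: [-0.2, 0.7, 0.1]
width: 0.167
```

Call:
servo_tool:
  motion:
    - {"tx":0,"ty":0,"tz":0.002,"rx":0,"ry":0,"rz":0,"hand":0.17}
    - {"tx":0,"ty":0,"tz":0,"rx":0,"ry":0,"rz":0,"hand":0.17}

```text
time: 12.85
position: [0.4763, -0.0945, 0.0416]
ee_rot: [-0.0, 0.999, 0.036, -0.0]
force: [0.4, -0.7, 0.8]
width: 0.171
```

Call:
servo_tool:
  motion:
    - {"tx":0,"ty":0,"tz":0.002,"rx":0,"ry":0,"rz":0,"hand":0.17}
    - {"tx":0,"ty":0,"tz":0,"rx":0,"ry":0,"rz":0,"hand":0.17}

```text
time: 13.1
position: [0.4763, -0.0945, 0.0396]
ee_rot: [-0.0, 0.999, 0.036, -0.0]
force: [-0.1, -0.2, -0.2]
width: 0.17
```

Call:
servo_tool:
  motion:
    - {"tx":0,"ty":0,"tz":0.002,"rx":0,"ry":0,"rz":0,"hand":0.17}
    - {"tx":0,"ty":0,"tz":0,"rx":0,"ry":0,"rz":0,"hand":0.17}

```text
time: 13.35
position: [0.4762, -0.0945, 0.0376]
ee_rot: [-0.0, 0.999, 0.036, -0.0]
force: [-0.6, 0.3, -0.1]
width: 0.17
```

Call:
servo_tool:
  motion:
    - {"tx":0,"ty":0,"tz":0.002,"rx":0,"ry":0,"rz":0,"hand":0.17}
    - {"tx":0,"ty":0,"tz":0,"rx":0,"ry":0,"rz":0,"hand":0.17}

```text
time: 13.6
position: [0.4763, -0.0945, 0.0356]
ee_rot: [-0.0, 0.999, 0.036, -0.0]
force: [0.9, 0.4, 0.1]
width: 0.17
```

```bash
python3 look.py
```

```text
t 13.6 pos [ 0.4763 -0.0945  0.0356] board xy [-0.0634 -0.0302] yaw 4.17 z [-0.  0. -1.] w 0.17 F [0.94 0.37 0.11] q [-0.43  0.65  1.92 -0.    0.58 -0.5 ]
side 139 [57.  9.] [-0.0938  1.1977]
side 53 [288. 199.] [0.052  0.0478]
side 337 [313. 343.] [-0.0773 -0.2006]
salt_dish side [ 0.0043 -0.0798]
top 103 [264. 177.] [0.0585 0.0432]
top 112 [366. 227.] [-0.0674 -0.1822]
pepper_shaker top [0.0528 0.0461]
```

```bash
python3 - <<'E'
from h import *
a=cams.read_camera("side")[170:320,190:350];b=cams.read_camera("top")[150:270,255:345]
cv2.imwrite("pics/m6.png",np.hstack([cv2.resize(a,(480,450),interpolation=cv2.INTER_CUBIC),cv2.resize(b,(315,450*315//337)) if 0 else cv2.resize(b,(320,450),interpolation=cv2.INTER_CUBIC)])[...,::-1])
p=r.state()["position"]
for h in (0,.03,.049,.066,.076):
  for bx in(-.095,.095): print(h,bx,proj("side",p+[bx*np.cos(th),bx*np.sin(th),h]).round(1), end=" ")
  print()
E
```

```text
0 -0.095 [[204.9 286.9]] 0 0.095 [[303.3 237.3]] 
0.03 -0.095 [[203.  275.7]] 0.03 0.095 [[304.4 225.8]] 
0.049 -0.095 [[201.8 268.3]] 0.049 0.095 [[305.2 218.2]] 
0.066 -0.095 [[200.7 261.3]] 0.066 0.095 [[305.9 211.1]] 
0.076 -0.095 [[200.  257.1]] 0.076 0.095 [[306.3 206.8]]
```

View pics/m6.png

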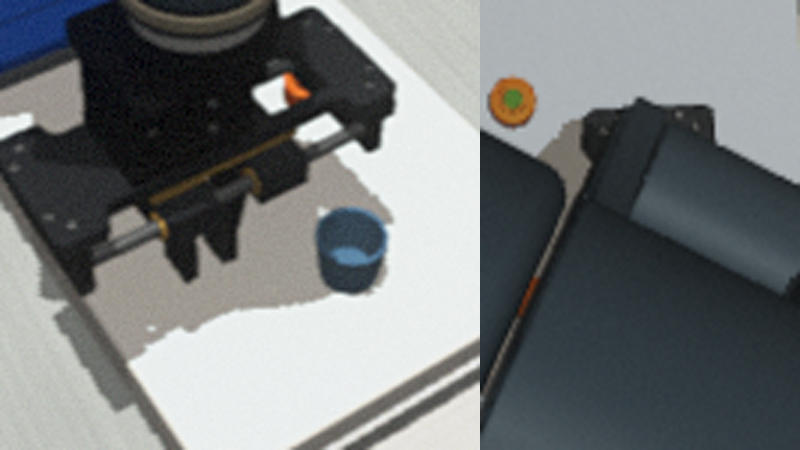

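Measuring bracket and tips against each other puts the body about 70 mm above the tips, as specified. So the z reading is simply low by about 27 mm, and at a TCP reading of 0.036 the body clears the pepper. I'll go back behind the carrot and push at this height.

Call:
servo_tool:
  motion:
    - {"tx":0,"ty":0,"tz":-0.045,"rx":0,"ry":0,"rz":0,"hand":0.17}
    - {"tx":0,"ty":-0.055,"tz":0,"rx":0,"ry":0,"rz":0,"hand":0.17}
    - {"tx":0.001,"ty":-0.055,"tz":0,"rx":0,"ry":0,"rz":0,"hand":0.17}
    - {"tx":0,"ty":0,"tz":0.025,"rx":0,"ry":0,"rz":0,"hand":0.17}
    - {"tx":0,"ty":0,"tz":0.018,"rx":0,"ry":0,"rz":0,"hand":0.17}

```text
time: 14.62
position: [0.4693, 0.0163, 0.0374]
ee_rot: [0.0, 0.999, 0.038, 0.0]
force: [0.0, 0.3, -0.3]
width: 0.17
```

```bash
python3 look.py
```

```text
t 14.625 pos [0.4693 0.0163 0.0374] board xy [-0.0628  0.0808] yaw 4.3 z [ 0.001 -0.    -1.   ] w 0.17 F [ 0.03  0.34 -0.27] q [-0.2   0.63  1.96 -0.    0.55 -0.28]
side 128 [57.  9.] [-0.0933  1.1976]
side 152 [292. 199.] [0.0586 0.0447]
side 185 [236. 229.] [-0.0641  0.035 ]
side 324 [313. 343.] [-0.0768 -0.2002]
salt_dish side [-0.0656  0.0254]
pepper_shaker side [-0.0029  0.0888]
top 81 [264. 176.] [0.0612 0.0427]
top 117 [365. 227.] [-0.0671 -0.1815]
salt_dish top [ 0.0012 -0.084 ]
```

Call:
servo_tool:
  motion:
    - {"tx":0,"ty":0.01,"tz":0,"rx":0,"ry":0,"rz":0,"hand":0.17}
    - {"tx":0,"ty":0.01,"tz":0,"rx":0,"ry":0,"rz":0,"hand":0.17}
    - {"tx":0,"ty":0.01,"tz":0,"rx":0,"ry":0,"rz":0,"hand":0.17}
    - {"tx":-0.001,"ty":0.012,"tz":0,"rx":0,"ry":0,"rz":0,"hand":0.17}
    - {"tx":-0.001,"ty":0.012,"tz":0,"rx":0,"ry":0,"rz":0,"hand":0.17}

```text
time: 15.55
position: [0.4713, -0.0397, 0.0378]
ee_rot: [0.0, 0.999, 0.036, 0.0]
force: [0.7, -0.0, 0.6]
width: 0.17
```

```bash
python3 look.py
```

```text
t 15.55 pos [ 0.4713 -0.0397  0.0378] board xy [-0.0647  0.0247] yaw 4.15 z [ 0. -0. -1.] w 0.17 F [ 0.72 -0.04  0.6 ] q [-0.32  0.63  1.95 -0.    0.56 -0.39]
side 135 [57.  9.] [-0.0939  1.1983]
side 131 [292. 200.] [0.0578 0.0416]
side 195 [246. 242.] [-0.064   0.0028]
side 337 [313. 343.] [-0.0774 -0.2006]
top 78 [263. 175.] [0.0617 0.0434]
top 117 [365. 227.] [-0.0671 -0.1815]
salt_dish top [ 0.0121 -0.0799]
pepper_shaker top [0.0013 0.0978]
```

Offset is now 22 mm, a proper push with no force build-up. Continue, drifting slightly to −x.

Call:
servo_tool:
  motion:
    - {"tx":-0.002,"ty":0.015,"tz":0,"rx":0,"ry":0,"rz":0,"hand":0.17}
    - {"tx":-0.002,"ty":0.015,"tz":0,"rx":0,"ry":0,"rz":0,"hand":0.17}
    - {"tx":-0.002,"ty":0.015,"tz":0,"rx":0,"ry":0,"rz":0,"hand":0.17}
    - {"tx":-0.002,"ty":0.015,"tz":0,"rx":0,"ry":0,"rz":0,"hand":0.17}
    - {"tx":-0.002,"ty":0.015,"tz":0,"rx":0,"ry":0,"rz":0,"hand":0.17}

```text
time: 16.48
position: [0.4667, -0.1156, 0.0377]
ee_rot: [0.0, 0.999, 0.036, 0.0]
force: [0.1, 0.8, 0.4]
width: 0.169
```

Call:
servo_tool:
  motion:
    - {"tx":-0.002,"ty":0.015,"tz":0,"rx":0,"ry":0,"rz":0,"hand":0.17}
    - {"tx":-0.002,"ty":0.015,"tz":0,"rx":0,"ry":0,"rz":0,"hand":0.17}
    - {"tx":-0.002,"ty":0.015,"tz":0,"rx":0,"ry":0,"rz":0,"hand":0.17}
    - {"tx":-0.002,"ty":0.015,"tz":0,"rx":0,"ry":0,"rz":0,"hand":0.17}
    - {"tx":0,"ty":0.01,"tz":0,"rx":0,"ry":0,"rz":0,"hand":0.17}

```text
time: 17.1
position: [0.4639, -0.1858, 0.0378]
ee_rot: [0.0, 0.999, 0.036, 0.0]
force: [0.4, 0.1, 0.0]
width: 0.169
```

```bash
python3 look.py
```

```text
t 17.1 pos [ 0.4639 -0.1858  0.0378] board xy [-0.082  -0.1205] yaw 4.13 z [ 0. -0. -1.] w 0.169 F [0.38 0.08 0.05] q [-0.6   0.65  1.88 -0.    0.61 -0.68]
side 156 [57. 10.] [-0.0947  1.1966]
side 125 [331.  35.] [0.5593 0.5553]
side 319 [286. 313.] [-0.0823 -0.1436]
side 343 [313. 343.] [-0.0773 -0.2004]
salt_dish side [ 0.0201 -0.0669]
pepper_shaker side [-0.0103  0.0906]
```

Call:
servo_tool:
  motion:
    - {"tx":0,"ty":0.008,"tz":0,"rx":0,"ry":0,"rz":0,"hand":0.17}
    - {"tx":0,"ty":0.008,"tz":0,"rx":0,"ry":0,"rz":0,"hand":0.17}
    - {"tx":0,"ty":0.008,"tz":0,"rx":0,"ry":0,"rz":0,"hand":0.17}
    - {"tx":0,"ty":0.006,"tz":0,"rx":0,"ry":0,"rz":0,"hand":0.17}
    - {"tx":0,"ty":0.005,"tz":0,"rx":0,"ry":0,"rz":0,"hand":0.17}

```text
time: 18.02
position: [0.4664, -0.2201, 0.0377]
ee_rot: [0.0, 0.999, 0.036, 0.0]
force: [-0.4, -0.2, -0.0]
width: 0.169
```

```bash
python3 look.py
```

```text
t 18.025 pos [ 0.4664 -0.2201  0.0377] board xy [-0.0818 -0.1549] yaw 4.15 z [ 0. -0. -1.] w 0.169 F [-0.44 -0.24 -0.  ] q [-0.66  0.66  1.84  0.    0.64 -0.73]
side 160 [57. 10.] [-0.0941  1.196 ]
side 105 [331.  36.] [0.5564 0.5551]
side 33 [444.  79.] [0.6441 0.1964]
side 275 [285. 338.] [-0.1054 -0.1743]
side 354 [313. 343.] [-0.0773 -0.2005]
pepper_shaker side [-0.0108  0.0848]
top 101 [264. 177.] [0.0585 0.0431]
pepper_shaker top [0.001 0.097]
```

Call:
servo_tool:
  motion:
    - {"tx":0,"ty":0,"tz":-0.06,"rx":0,"ry":0,"rz":0,"hand":0.17}
    - {"tx":0.036,"ty":-0.05,"tz":-0.01,"rx":0,"ry":0,"rz":0,"hand":0.17}
    - {"tx":0.036,"ty":-0.05,"tz":0,"rx":0,"ry":0,"rz":0,"hand":0.17}
    - {"tx":0.036,"ty":-0.05,"tz":0,"rx":0,"ry":0,"rz":0,"hand":0.17}
    - {"tx":0.036,"ty":-0.05,"tz":0,"rx":0,"ry":0,"rz":0,"hand":0.17}

```text
time: 18.95
position: [0.5961, -0.0076, 0.1079]
ee_rot: [0.0, 0.999, 0.037, 0.0]
force: [1.0, -1.2, -0.3]
width: 0.171
```

Call:
servo_tool:
  motion:
    - {"tx":0,"ty":-0.045,"tz":0,"rx":0,"ry":0,"rz":0,"hand":0.17}
    - {"tx":0,"ty":0,"tz":0,"rx":0,"ry":0,"rz":0,"hand":0.17}

```text
time: 19.2
position: [0.591, 0.0391, 0.1073]
ee_rot: [-0.0, 0.999, 0.039, -0.001]
force: [-0.3, -1.5, 0.2]
width: 0.167
```

```bash
python3 look.py; python3 - <<'E'
from h import *
im=cams.read_camera("side"); cv2.imwrite("pics/s7.png",cv2.resize(im[90:384,120:490],None,fx=2,fy=2)[...,::-1])
E
```

```text
t 19.2 pos [0.591  0.0391 0.1073] board xy [0.0601 0.0952] yaw 4.49 z [-0.002  0.001 -1.   ] w 0.167 F [-0.34 -1.54  0.21] q [-0.12  0.62  1.61  0.    0.92 -0.2 ]
side 129 [57.  9.] [-0.0938  1.1977]
side 149 [292. 198.] [0.0599 0.046 ]
side 259 [285. 338.] [-0.1051 -0.1739]
side 326 [313. 343.] [-0.0768 -0.2004]
salt_dish side [ 0.0068 -0.0745]
pepper_shaker side [0.0021 0.0962]
top 117 [365. 227.] [-0.0671 -0.1815]
top 81 [356. 241.] [-0.096  -0.1586]
salt_dish top [ 0.004  -0.0839]
```

View pics/s7.png

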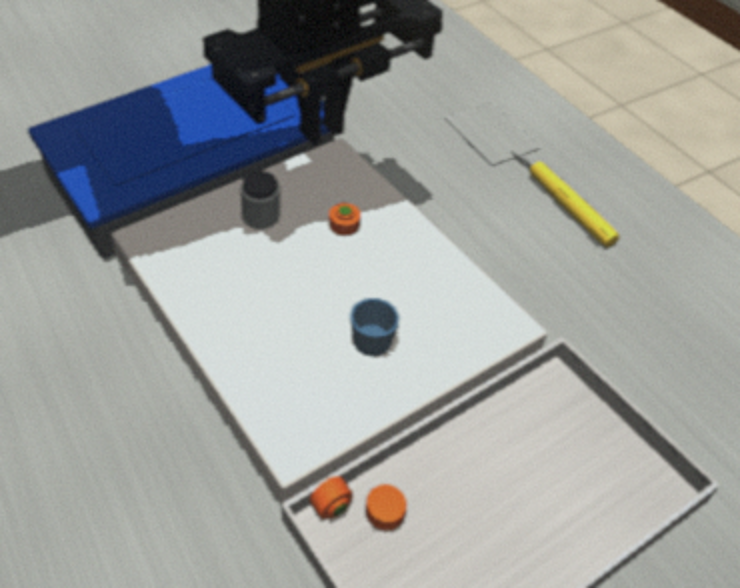

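Two carrots are in the tray (crop (332,497) and (386,506)), with salt and pepper in place. The tool is behind the third carrot at (345,218), so I'll lower and push.

Call:
servo_tool:
  motion:
    - {"tx":0,"ty":0,"tz":0.035,"rx":0,"ry":0,"rz":0,"hand":0.17}
    - {"tx":0,"ty":0,"tz":0.025,"rx":0,"ry":0,"rz":0,"hand":0.17}
    - {"tx":0,"ty":0,"tz":0.01,"rx":0,"ry":0,"rz":0,"hand":0.17}
    - {"tx":0,"ty":0.01,"tz":0,"rx":0,"ry":0,"rz":0,"hand":0.17}
    - {"tx":0,"ty":0.01,"tz":0,"rx":0,"ry":0,"rz":0,"hand":0.17}

```text
time: 20.18
position: [0.5947, 0.0142, 0.0387]
ee_rot: [0.0, 0.999, 0.036, 0.001]
force: [0.2, -0.2, 0.4]
width: 0.171
```

Call:
servo_tool:
  motion:
    - {"tx":0,"ty":0.01,"tz":0,"rx":0,"ry":0,"rz":0,"hand":0.17}
    - {"tx":0,"ty":0.01,"tz":0,"rx":0,"ry":0,"rz":0,"hand":0.17}
    - {"tx":0,"ty":0.012,"tz":0,"rx":0,"ry":0,"rz":0,"hand":0.17}
    - {"tx":0,"ty":0.012,"tz":0,"rx":0,"ry":0,"rz":0,"hand":0.17}

```text
time: 20.68
position: [0.597, -0.0295, 0.0379]
ee_rot: [0.0, 0.999, 0.036, 0.0]
force: [0.1, -0.2, 1.1]
width: 0.169
```

```bash
python3 look.py
```

```text
t 20.675 pos [ 0.597  -0.0295  0.0379] board xy [0.0615 0.0264] yaw 4.17 z [ 0. -0. -1.] w 0.169 F [ 0.07 -0.17  1.12] q [-0.24  0.73  1.63  0.    0.79 -0.31]
side 135 [57.  9.] [-0.0937  1.1983]
side 155 [307. 211.] [0.0633 0.0053]
side 268 [285. 338.] [-0.1053 -0.1742]
side 340 [313. 343.] [-0.0773 -0.2008]
salt_dish side [ 0.0077 -0.0746]
pepper_shaker side [-0.0055  0.0933]
top 119 [365. 227.] [-0.0671 -0.1813]
top 84 [356. 241.] [-0.096  -0.1583]
salt_dish top [ 0.0074 -0.0837]
```

Call:
servo_tool:
  motion:
    - {"tx":0.001,"ty":0.015,"tz":0,"rx":0,"ry":0,"rz":0,"hand":0.17}
    - {"tx":0.001,"ty":0.015,"tz":0,"rx":0,"ry":0,"rz":0,"hand":0.17}
    - {"tx":0.001,"ty":0.015,"tz":0,"rx":0,"ry":0,"rz":0,"hand":0.17}
    - {"tx":0.001,"ty":0.015,"tz":0,"rx":0,"ry":0,"rz":0,"hand":0.17}
    - {"tx":0.001,"ty":0.015,"tz":0,"rx":0,"ry":0,"rz":0,"hand":0.17}

```text
time: 21.6
position: [0.6074, -0.1044, 0.0377]
ee_rot: [0.0, 0.999, 0.036, 0.0]
force: [0.2, 0.8, -0.1]
width: 0.169
```

Call:
servo_tool:
  motion:
    - {"tx":0,"ty":0.015,"tz":0,"rx":0,"ry":0,"rz":0,"hand":0.17}
    - {"tx":0,"ty":0.015,"tz":0,"rx":0,"ry":0,"rz":0,"hand":0.17}
    - {"tx":0,"ty":0.015,"tz":0,"rx":0,"ry":0,"rz":0,"hand":0.17}
    - {"tx":0,"ty":0.015,"tz":0,"rx":0,"ry":0,"rz":0,"hand":0.17}
    - {"tx":0,"ty":0.01,"tz":0,"rx":0,"ry":0,"rz":0,"hand":0.17}

```text
time: 22.22
position: [0.6125, -0.174, 0.0378]
ee_rot: [0.0, 0.999, 0.036, 0.0]
force: [0.5, -0.2, 0.3]
width: 0.169
```

```bash
python3 look.py
```

```text
t 22.225 pos [ 0.6125 -0.174   0.0378] board xy [ 0.0671 -0.1188] yaw 4.14 z [ 0. -0. -1.] w 0.169 F [ 0.52 -0.15  0.26] q [-0.45  0.76  1.52 -0.    0.85 -0.52]
side 149 [57. 10.] [-0.0947  1.1973]
side 264 [363. 268.] [ 0.0667 -0.1421]
side 267 [285. 338.] [-0.1052 -0.1742]
side 336 [313. 343.] [-0.0773 -0.2008]
salt_dish side [ 0.0064 -0.0759]
pepper_shaker side [-0.0008  0.0955]
salt_dish top [ 0.0513 -0.2745]
```

Call:
servo_tool:
  motion:
    - {"tx":0,"ty":0.008,"tz":0,"rx":0,"ry":0,"rz":0,"hand":0.17}
    - {"tx":0,"ty":0.008,"tz":0,"rx":0,"ry":0,"rz":0,"hand":0.17}
    - {"tx":0,"ty":0.008,"tz":0,"rx":0,"ry":0,"rz":0,"hand":0.17}
    - {"tx":0,"ty":0.008,"tz":0,"rx":0,"ry":0,"rz":0,"hand":0.17}
    - {"tx":0,"ty":0.005,"tz":0,"rx":0,"ry":0,"rz":0,"hand":0.17}

```text
time: 23.15
position: [0.6152, -0.2106, 0.0378]
ee_rot: [0.0, 0.999, 0.036, 0.0]
force: [0.5, 0.2, -0.1]
width: 0.174
```

Call:
servo_tool:
  motion:
    - {"tx":0,"ty":0,"tz":-0.05,"rx":0,"ry":0,"rz":0,"hand":0.17}
    - {"tx":0.03,"ty":-0.05,"tz":-0.05,"rx":0,"ry":0,"rz":0,"hand":0.17}
    - {"tx":0.03,"ty":-0.05,"tz":-0.03,"rx":0,"ry":0,"rz":0,"hand":0.17}
    - {"tx":0,"ty":-0.06,"tz":0,"rx":0,"ry":0,"rz":0,"hand":0.17}
    - {"tx":0,"ty":-0.06,"tz":0,"rx":0,"ry":0,"rz":0,"hand":0.17}

```text
time: 23.78
position: [0.6531, 0.0034, 0.1577]
ee_rot: [0.0, 0.999, 0.036, 0.001]
force: [-0.3, 0.4, 0.1]
width: 0.169
```

```bash
python3 look.py; python3 - <<'E'
from h import *
im=cams.read_camera("side"); cv2.imwrite("pics/s8.png",cv2.resize(im[90:384,120:490],None,fx=2,fy=2)[...,::-1])
E
```

```text
t 23.775 pos [0.6531 0.0034 0.1577] board xy [0.1197 0.0554] yaw 4.14 z [ 0.001 -0.    -1.   ] w 0.169 F [-0.29  0.41  0.07] q [-0.17  0.62  1.41  0.    1.11 -0.24]
side 127 [57. 10.] [-0.0936  1.1969]
side 274 [379. 299.] [ 0.0479 -0.1972]
side 259 [285. 338.] [-0.1051 -0.1738]
side 325 [313. 343.] [-0.0768 -0.2003]
salt_dish side [ 0.0085 -0.0741]
pepper_shaker side [0.0019 0.0956]
top 114 [359. 172.] [ 0.0615 -0.1783]
top 120 [365. 227.] [-0.0671 -0.1814]
top 83 [356. 241.] [-0.0961 -0.1584]
salt_dish top [ 0.0044 -0.0812]
```

View pics/s8.png

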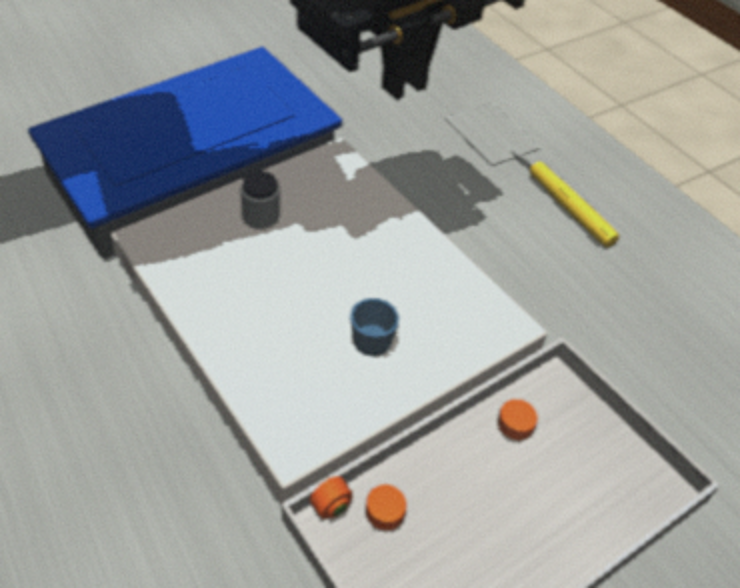

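```bash
python3 -c "
from rig import r
print(r.hand_in())"
```

```text
the job is handed in; nothing more can be done
None
```

I swept all three carrot tops along the board and over its edge into the tray, one at a time. The job is handed in at about 24 s on the robot's clock, and no verdict was reported.

**How it went:** My first push passed over the near carrot without moving it. The fingertips were about 27 mm higher than the reported TCP height and the 17 mm tip reach imply. At an intermediate height the near carrot went in, but with the next one the fingertips ended up resting on the disc at about 6 N. I lifted off, went lower without touching the board, and pushed the last two cleanly.

**Last checks:**
- **Carrots:** The final side picture shows all three at rest inside the tray walls. Two lie stub down, and one lies on its side against the wall nearest the board. Their positions did not change between looks.
- **Salt and pepper:** Both stand upright within a few mm of where they started, which is about the camera error.
- **Arm:** It stands well clear of everything, with the force reading at about 0 N.

**Disagreement:** The top and side cameras together put the carrots in the tray at about 35 mm high. I expected 13–20 mm. I put this down to calibration, and both values are below the 45 mm limit. The carrot against the wall is centred only about 10 mm inside the tray outline.

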